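# Shut off the fuel gas in the torch valve box

### The arm

A 6-joint arm with a two-finger parallel gripper is mounted at the origin on a cart in front of the work surface, level with it; the furniture and walls round the work are solid. World frame = base frame: x ahead of the robot, y to its left, z up, the work surface at z = 0. Lengths are in mm, angles in rad, forces in N, time in s.
With the tool pointing down it reaches from about 375 to 750 mm from the base axis. Payload 9 kg.
Tool frame: the origin (TCP) lies midway between the tips of the shut fingers; the grasp point (between the pads) lies 19 mm behind it; z points along the fingers, y is the line along which they close (so a half turn about z gives the same grasp; the last joint's range is limited). The gripper opens to 85 mm and grips with 20 to 120 N. Pads are 22 mm wide; open, the fingers measure 114 mm over their backs; the gripper's body (76 mm by 85 mm) begins 54 mm behind the grasp point. The pads swing forward as they close: fully open they stand 13 mm farther back than shut.
Start: joints at [-0.218, 0.104, 0.097, 1.564, 0, 1.353], TCP at [600.031, 0.003, 231.331] pointing down, gripper open.
Joint ranges: [-2.99, 2.99], [-0.84, 1.86], [-1.1, 1.16], [-1.84, 2.11], [-1.51, 1.56], [-3.14, 3.14]. Speed limits (rad/s): [2.22, 2.22, 2.57, 3.14, 3.14, 3.14].

### API

Orientations are given as a unit quaternion [x, y, z, w].
In Python, from cell import get_state, read_camera, camera_params, finish_job gives the robot as it stands.
- The arm moves only by the tool move_arm, never from a script. Its argument "series" is a list of rows, each a list of 4 numbers: the shift along the tool's x, y, z in mm, then the turn about the tool's z in degrees. In form: [[x, y, z, yaw], ...]. A call has 1 to 8 rows; each row is the pose to reach, as a shift and turn from the pose commanded when the call began, along the tool's axes at that moment; what a row does not reach only later rows make up. A row lasts 1/8 s, in which the tool goes at most 62.5 mm and 10.7 degrees, less where a joint would pass 70% of its speed; a pose out of reach is approached as far as the arm can. A call with a gripper value outside its range is refused whole. "grip" is the opening, from 0 (shut) to 1 (fully open), set as the call begins (left out, the last holds). The fingers move at their own pace and stop on an object; the grip force is fixed at half the most. Time passes only in rows, so rows that repeat a pose let the fingers close. It gives the time, the measured TCP pose, the force, the opening and the grip force at its end, in the units of the state.
- get_state(): the state, without advancing time (a new reading comes with each control period).
- read_camera(name): name is "scene" or "side" or "wrist"; returns the picture (480x640x3 uint8, red, green, blue); there is no depth.
- camera_params(name): a dict with "fx", "fy", "cx", "cy" (pixels), "camera_from_world" (4x4, takes a point from world to camera coordinates); the wrist camera has in their place "hand_eye" (4x4, takes a point from camera to tool coordinates, whose origin is the TCP and whose axes are the flange's). Camera axes: x right, y down, z forward; pixel columns grow to the right and rows downward; lengths in mm; the calibration is good to about 2 mm. A picture is of the moment at which its call begins: read the wrist's pose just before it. camera_params takes no time and is no camera call.
- finish_job(): hands the job in; it is judged then, once.
The state is a dict: "time": time; "joint_positions": joint angles; "qd": joint speeds; "effort": joint torques, N m; "position": TCP position; "ee_rot": TCP orientation; "force": force on the tool from outside, world axes, zero at the start; "moment": the same for the moment, N m; "width": finger opening in mm; "finger_force": force on a finger pad.
Only numpy, scipy, OpenCV 4.12 (cv2) and the standard library are available. Lean on these libraries where they do the work, as an engineer would, in place of code of your own. Each camera call takes 0.05 s, during which the arm holds its last target. There are 200 camera calls.

### The job

Shut off the torch's fuel gas: push the steel cover of the grey valve box back, away from you, as far as it goes, by the upright front of its black thumb ramp, then gently push the red handle underneath round a quarter turn clockwise until it is shut, lying crosswise in the box. Leave the blue handle open as it is, do not disturb the things standing about, and only push with the fingertips: nothing is pinched, lifted or pushed hard. Finish with the cover still back and the hand clear.

Things in the scene. Friction and masses are not known exactly. Their poses are not given: they have to be found in the camera images.
- valve_box: Grey open-topped box fixed to the work surface, 110 (x) x 240 (y) x 58 mm high, walls 7 mm, floor 6 mm thick; dark steel guide rails up to 72 mm high along both short sides reach back to x = +110 mm. Origin: centre of its underside. Its +x points to the back (away from the robot), +y to the left; turned up to 0.3 rad either way.
- well (a point): Middle of the well's mouth in the fixed box, 58 mm above the work surface, 15 mm in front of the box's centre. With the cover fully back the well is open 32 mm to front and back and 113 mm to each side of this point. Two stopcocks stand in the well, 95 mm apart along the box's y; which of the two places holds the red one varies.
- cover (a joint): Travel of the steel cover along the box's +x, in m: 0 over the well (closed), 0.072 against its back stop (fully open). The cover slides stiffly (about 2 N) and stays where it is left; it cannot be lifted off. The plate is 88 x 228 x 6 mm, its top 66 mm above the work surface.
- cover_push (a point): Middle of the upright front (-x) face of the black thumb ramp on the cover, 74 mm above the work surface. The face is 150 mm wide (along the box's y) and stands from 66 to 80 mm; behind it the ramp slopes down to the plate. It moves with the cover.
- valve_red: Fixed brass stopcock with the red handle (fuel gas). Origin: on the handle's upright axis, at the height of the work surface; same axes as the box. The brass body below the handle, 70 (x) x 22 (y) mm, reaches 20 mm above the work surface, a boss of 24 mm across round the axis 32 mm; clear of these the fingertips can go down to the box's floor (6 mm).
- red_handle (a joint): Turn of the red handle in rad, clockwise from above: 0 = open, pointing to the box's -x (to the robot); 1.57 = shut, against its stop, pointing to the box's +y (left). Direction from the axis in the box's frame: (-cos q, sin q). It turns stiffly (about 2 N at the tip) and stays where it is left. It starts between 0 and 0.2.
- red_tip (a point): Outer end of the red handle: 55 mm from its axis, 43.5 mm above the work surface, half-way up the handle. The red grip is 14 mm wide, 44 mm long (from 11 to 55 mm from the axis), and stands from 37 to 50 mm above the work surface.
- valve_blue: Fixed brass stopcock with the blue handle (oxygen), otherwise the same as the red one. Origin: on its handle's axis, at the height of the work surface.
- blue_handle (a joint): Turn of the blue handle in rad, as for the red one: it starts open between 0 and 0.2 and must stay open.
- bottle_flux: Loose white dropper bottle with a red cap, 36 mm across, 75 mm high, standing left of the box; origin at the centre of its underside.
- tin_wax: Loose round tin with a grey lid, 50 mm across, 30 mm high, standing left of the box; origin at the centre of its underside.
- bottle_patina: Loose brown dropper bottle, 36 mm across, 60 mm high, standing right of the box; origin at the centre of its underside.
- tape_roll: Loose roll of masking tape lying flat, 61 mm across, 18 mm high, right of the box; origin at the centre of its underside.
- screwdriver: Loose screwdriver with a green handle, 148 mm long, lying behind the box; origin under its middle.

How it is judged:
By the outcome, as a careful person would: the job done as asked, in the order asked, and still so for the second after the job is handed in, with the robot touching nothing.
It also fails if it takes over 45 s, if anything falls off the work surface, if the arm or the gripper's body presses on something with over 40 N, if the wrist force passes 120 N, or if a joint passes its speed limit or range.

## Working session

There is one attempt and no reset: what is moved stays moved. The work goes in short steps, Python scripts to look and compute and a tool call to move; the robot and the scene stay as the last step left them, time stands still between calls to the robot, and variables do not carry over. Pictures are saved under pics/ and viewed, at most 10 in all, crops included, and the job is handed in when it is done.

Besides the shell and the picture viewer there is one more tool, called after ">>>" as name([rows], argument=value, ...), one row to a line, values as JSON. move_arm: Moves the arm, as the interface text tells. Its arguments: {"type":"object","properties":{"series":{"type":"array","items":{"type":"array","items":{"type":"number"}}},"grip":{"type":"number"}},"required":["series"]}

```bash
mkdir -p pics; ls; python3 - <<'E'
from cell import *
import cv2,numpy as np
s=get_state();print(s)
for n in("scene","side","wrist"):
    cv2.imwrite(f"pics/{n}0.png",read_camera(n)[:,:,::-1]);print(n,{k:np.round(v,3).tolist() for k,v in camera_params(n).items()})
a=cv2.imread("pics/scene0.png");b=cv2.imread("pics/wrist0.png")
E
```

```text
pics
{'time': 0.0, 'joint_positions': array([-2.17698255e-01,  1.04700805e-01,  9.64458248e-02,  1.56390846e+00,
       -1.95568773e-05,  1.35311668e+00]), 'qd': array([ 6.05618604e-05, -1.26923887e-03,  4.17127193e-04,  1.01792173e-04,
       -2.66154845e-04, -6.23649191e-04]), 'effort': array([ 7.03431251e-04, -5.56934094e+01,  5.03644359e+01,  1.70058967e-02,
       -2.22691165e-04, -8.28643181e-07]), 'position': array([5.99653135e+02, 8.12346920e-02, 2.30508550e+02]), 'ee_rot': array([ 7.07113190e-01,  7.07100042e-01, -3.75794213e-04, -5.71072430e-04]), 'force': array([-0.08408134, -0.00902173, -0.03902039]), 'moment': array([-0.03734778, -0.02312674,  0.03511161]), 'finger_force': 0.0, 'width': 85.55735144229944}
scene {'fx': 505.945, 'fy': 505.945, 'cx': 317.177, 'cy': 244.349, 'camera_from_world': [[-0.918, -0.396, 0.002, 484.63], [-0.261, 0.602, -0.755, 186.438], [0.298, -0.694, -0.656, 835.262], [0.0, 0.0, 0.0, 1.0]]}
side {'fx': 591.274, 'fy': 591.274, 'cx': 326.104, 'cy': 233.925, 'camera_from_world': [[0.973, -0.231, -0.001, -490.47], [-0.149, -0.623, -0.768, 131.371], [0.177, 0.747, -0.641, 795.374], [0.0, 0.0, 0.0, 1.0]]}
wrist {'fx': 342.609, 'fy': 342.609, 'cx': 325.056, 'cy': 244.392, 'hand_eye': [[0.001, -0.951, -0.309, 78.694], [1.0, 0.001, 0.0, -0.065], [-0.0, -0.309, 0.951, -142.557], [0.0, 0.0, 0.0, 1.0]]}
```

View pics/scene0.png

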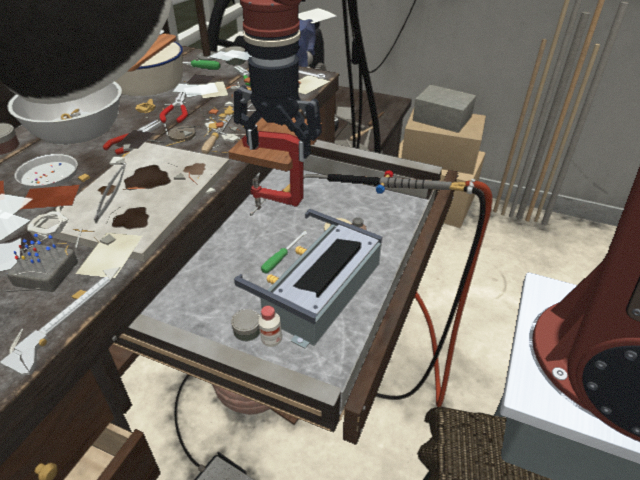

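View pics/wrist0.png

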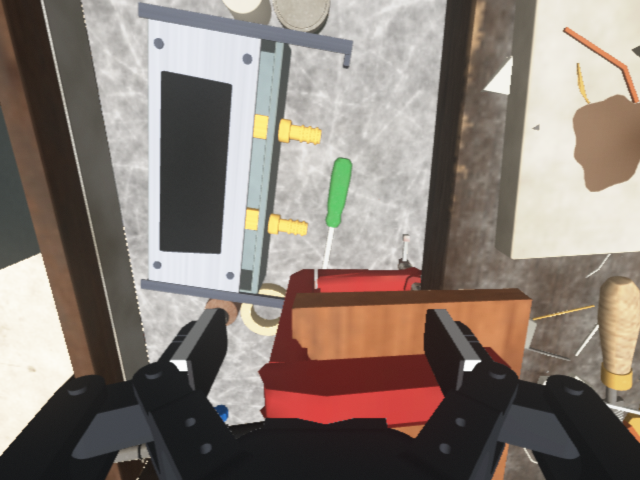

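```bash
cat > h.py <<'E'
from cell import *
import cv2,numpy as np
from scipy.spatial.transform import Rotation as R
def cam(n,s=None):
    p=camera_params(n);K=np.array([[p['fx'],0,p['cx']],[0,p['fy'],p['cy']],[0,0,1]])
    if n=='wrist':
        T=np.eye(4);T[:3,:3]=R.from_quat(s['ee_rot']).as_matrix();T[:3,3]=s['position'];W=T@np.array(p['hand_eye'])
    else: W=np.linalg.inv(p['camera_from_world'])
    return K,W
def ray(n,uv,z,s=None):
    K,W=cam(n,s);out=[]
    for u,v in uv:
        d=W[:3,:3]@np.linalg.solve(K,[u,v,1]);o=W[:3,3];out.append(o+d*(z-o[2])/d[2])
    return np.array(out)
def proj(n,P,s=None):
    K,W=cam(n,s);q=(np.linalg.inv(W)@np.c_[P,np.ones(len(P))].T)[:3];q=K@q;return (q[:2]/q[2]).T
E
python3 - <<'E'
from h import *
s=get_state();a=cv2.imread("pics/wrist0.png")
m=(a.max(2)<60).astype(np.uint8);m[:, :140]=0;m[:,260:]=0;m[:60]=0;m[265:]=0
c=max(cv2.findContours(m,0,1)[0],key=cv2.contourArea)
q=cv2.approxPolyDP(c,6,True)[:,0];print(q.tolist(),cv2.contourArea(c), cv2.boxPoints(cv2.minAreaRect(c)).round(1).tolist())
for z in(80,66):print(z,ray('wrist',q,z,s).round(1).tolist())
a=cv2.imread("pics/side0.png")
E
```

```text
[[199, 93], [178, 105], [171, 102], [177, 95], [162, 102], [164, 249], [199, 249], [221, 213], [227, 126]] 8507.0 [[159.6999969482422, 249.60000610351562], [162.10000610351562, 92.4000015258789], [227.5, 93.4000015258789], [225.10000610351562, 250.60000610351562]]
80 [[500.4, 108.7, 80.0], [482.7, 99.9, 80.0], [477.4, 102.1, 80.0], [482.8, 107.2, 80.0], [470.3, 102.1, 80.0], [454.0, -21.0, 80.0], [485.7, -21.0, 80.0], [508.7, 12.2, 80.0], [520.2, 84.2, 80.0]]
66 [[495.6, 110.1, 66.0], [477.1, 100.9, 66.0], [471.5, 103.2, 66.0], [477.3, 108.6, 66.0], [464.1, 103.2, 66.0], [447.1, -25.8, 66.0], [480.2, -25.8, 66.0], [504.3, 9.1, 66.0], [516.4, 84.4, 66.0]]
```

View pics/side0.png

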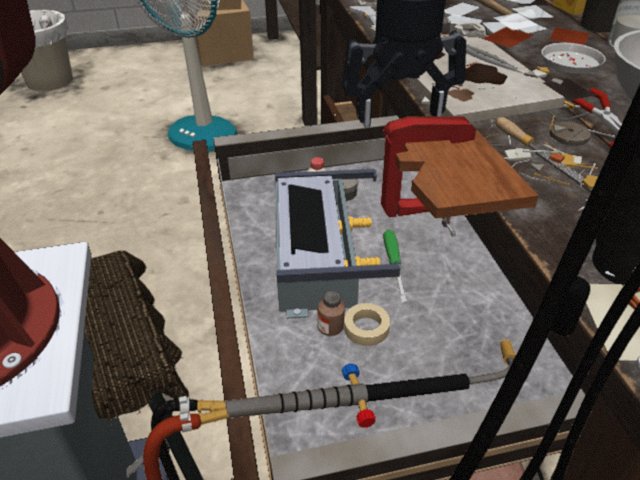

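```bash
python3 - <<'E'
from h import *
from scipy.optimize import least_squares
s=get_state();a=cv2.imread("pics/wrist0.png")
m=(a.max(2)<105).astype(np.uint8);m[:, :153]=0;m[:,238:]=0;m[:60]=0;m[265:]=0
m=cv2.morphologyEx(m,cv2.MORPH_OPEN,np.ones((5,5)))
c=cv2.convexHull(max(cv2.findContours(m,0,1)[0],key=cv2.contourArea))
q=cv2.approxPolyDP(c,5,True)[:,0];print(q.tolist())
# left edge line: first dark pixel per row
r=np.arange(90,235);l=np.array([np.argmax(m[i]) for i in r]);k=np.polyfit(r,l,1)
print('left edge',k, (k[0]*75+k[1]),(k[0]*250+k[1]))
P=ray('wrist',[(np.polyval(k,i),i) for i in(75,250)],80,s);print(P)
d=P[0]-P[1];print('yaw',np.arctan2(-d[0],d[1]))
for z in(80,66):print(z,ray('wrist',q,z,s).round(1).tolist())
# pin: triangulate wood corners wrist/side/scene
def tri(obs):
    A=[];b=[]
    for n,uv in obs:
        K,W=cam(n,s);d=W[:3,:3]@np.linalg.solve(K,[*uv,1]);d/=np.linalg.norm(d);M=np.eye(3)-np.outer(d,d);A.append(M);b.append(M@W[:3,3])
    return np.linalg.lstsq(np.vstack(A),np.hstack(b),rcond=None)[0].round(0)
print('pin front', tri([('wrist',(292,307)),('side',(397,143))]),tri([('wrist',(530,295)),('side',(481,137))]))
print(tri([('wrist',(325,231)),('side',(398,277))]))
E
```

```text
[[162, 72], [230, 85], [219, 252], [160, 249]]
left edge [-1.03212093e-02  1.62196174e+02] 161.42208313651392 159.61587151629664
[[472.64442428 121.52657776  80.        ]
 [449.92298613 -22.0056099   80.        ]]
yaw -0.1569992480550103
80 [[473.4, 123.6, 80.0], [525.3, 114.5, 80.0], [503.5, -23.9, 80.0], [450.4, -21.0, 80.0]]
66 [[467.4, 125.8, 66.0], [521.7, 116.2, 66.0], [498.9, -28.8, 66.0], [443.3, -25.8, 66.0]]
pin front [589.  -9. 215.] [713.  -6. 204.]
[603. -30.  -6.]
```

>>> move_arm([
  [12,-36,0,2],
  [24,-72,0,4],
  [36,-108,0,6],
  [48,-144,0,8],
  [57,-178,0,9],
  [57,-178,40,9],
  [57,-178,80,9],
  [57,-178,80,9],
], grip=0)

```text
time: 1.15
position: [420.1, 57.4, 148.8]
ee_rot: [0.76, 0.649, -0.002, -0.002]
force: [1.0, 0.0, 1.0]
width: -0.1
finger_force: 0.0
```

```bash
python3 - <<'E'
from h import *
s=get_state();print(s['position'],s['width'],s['force'],R.from_quat(s['ee_rot']).as_matrix()[:2,:2])
a=read_camera('wrist')[:,:,::-1];cv2.imwrite('pics/w1.png',a)
E
```

```text
[420.07351112  57.38431611 148.83088725] -0.11963458298346287 [0.96415747 0.01376213 0.98171472] [[ 0.15637316  0.98768686]
 [ 0.98769804 -0.15637096]]
```

View pics/w1.png

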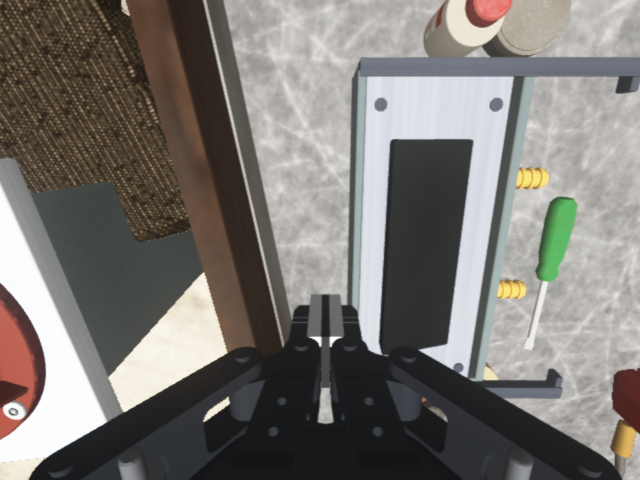

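```bash
python3 - <<'E'
from h import *
s=get_state();p=s['position'];M=R.from_quat(s['ee_rot']).as_matrix()
def t(uv,z): return [((M.T@(q-p))[:2]).round(1).tolist() for q in ray('wrist',uv,z,s)]
print('ramp front z80,66',t([(392,140),(383,345)],80),t([(392,140),(383,345)],66))
print('plate front z66',t([(366,76),(358,340)],66),'plate back',t([(513,78),(484,375)],66))
print('rail front end z72',t([(361,60)],72),'rail back', t([(562,375)],72))
E
```

```text
ramp front z80,66 [[74.8, 40.0], [-67.3, 42.1]] [[74.5, 42.6], [-76.9, 44.9]]
plate front z66 [[111.4, 24.7], [-72.4, 25.5]] plate back [[110.3, 113.3], [-104.5, 126.8]]
rail front end z72 [[118.9, 20.9]] rail back [[-99.5, 183.8]]
```

>>> move_arm([
  [0,0,30,0],
  [0,0,60,0],
  [0,0,78,0],
  [0,10,78,0],
  [0,18,78,0],
  [0,23,78,0],
  [0,28,78,0],
  [0,33,78,0],
])

```text
time: 2.2
position: [455.2, 51.7, 73.9]
ee_rot: [0.76, 0.649, 0.0, 0.0]
force: [-0.4, -0.1, 4.5]
width: 0.2
finger_force: 2.5
```

>>> move_arm([
  [0,0,0,0],
  [0,0,0,0],
])

```text
time: 2.45
position: [455.3, 51.7, 73.9]
ee_rot: [0.76, 0.649, 0.001, 0.001]
force: [0.7, -1.0, 5.5]
width: -0.0
finger_force: 2.7
```

```bash
python3 - <<'E'
from h import *
s=get_state();print(s['position'],s['force'],s['moment'],s['finger_force'])
a=read_camera('side')[:,:,::-1];print(proj('side',[s['position']]))
u,v=proj('side',[s['position']])[0].astype(int)
c=a[v-90:v+90,u-120:u+120];cv2.imwrite('pics/s2.png',cv2.resize(c,None,fx=3,fy=3,interpolation=2))
E
```

```text
[455.2881536   51.71493718  73.88633664] [ 0.71820425 -1.01043686  5.54427812] [-0.03684832 -0.38656747 -0.02247151] 2.742606089450419
[[285.50556524 216.63470616]]
```

View pics/s2.png

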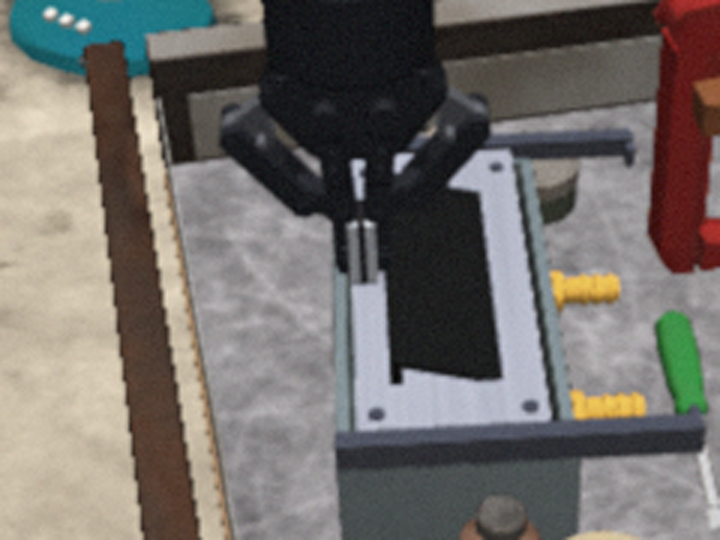

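>>> move_arm([
  [0,0,-1,0],
  [0,0,-2,0],
  [0,0,-2,0],
])

```text
time: 2.88
position: [454.3, 51.9, 75.0]
ee_rot: [0.76, 0.649, -0.0, -0.0]
force: [0.3, -0.6, 0.4]
width: 0.1
finger_force: 0.0
```

>>> move_arm([
  [0,-8,-2,0],
  [0,-14,-2,0],
  [0,-14,2,0],
  [0,-14,4,0],
  [0,-14,5,0],
  [0,-14,5,0],
  [0,-14,5,0],
])

```text
time: 3.75
position: [440.9, 54.0, 70.3]
ee_rot: [0.76, 0.649, 0.0, 0.0]
force: [0.0, -0.2, -0.3]
width: -0.2
finger_force: 0.0
```

```bash
python3 - <<'E'
from h import *
s=get_state();print(s['position'],s['force'],s['finger_force'])
p=s['position'];M=R.from_quat(s['ee_rot']).as_matrix()
a=read_camera('wrist')[:,:,::-1];cv2.imwrite('pics/w3.png',a)
a=read_camera('side')[:,:,::-1]
u,v=proj('side',[s['position']])[0].astype(int)
c=a[v-60:v+60,u-80:u+80];cv2.imwrite('pics/s3.png',cv2.resize(c,None,fx=5,fy=5,interpolation=2))
E
```

```text
[440.8596885   54.02115728  70.33110038] [ 0.00826412 -0.16645716 -0.27742223] 0.0
```

View pics/s3.png

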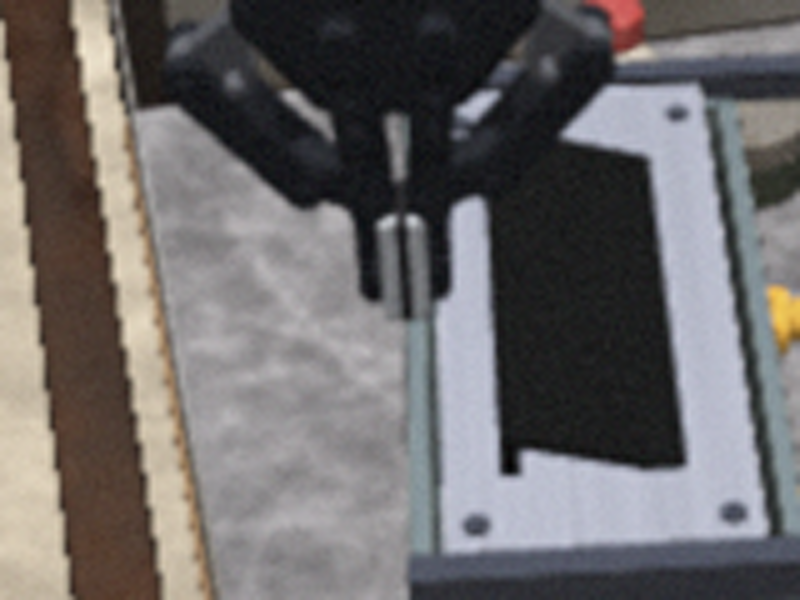

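>>> move_arm([
  [0,0,2,0],
  [0,4,2,0],
  [0,8,2,0],
  [0,12,2,0],
  [0,16,2,0],
  [0,20,2,0],
  [0,24,2,0],
  [0,24,2,0],
])

```text
time: 4.85
position: [464.8, 50.2, 68.3]
ee_rot: [0.76, 0.649, 0.0, 0.0]
force: [0.1, 0.3, -0.6]
width: -0.2
finger_force: 0.0
```

```bash
python3 - <<'E'
from h import *
s=get_state()
a=read_camera('side')[:,:,::-1]
u,v=proj('side',[s['position']])[0].astype(int)
c=a[v-60:v+60,u-80:u+80];cv2.imwrite('pics/s4.png',cv2.resize(c,None,fx=4,fy=4,interpolation=2))
E
```

```text
(no output)
```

View pics/s4.png

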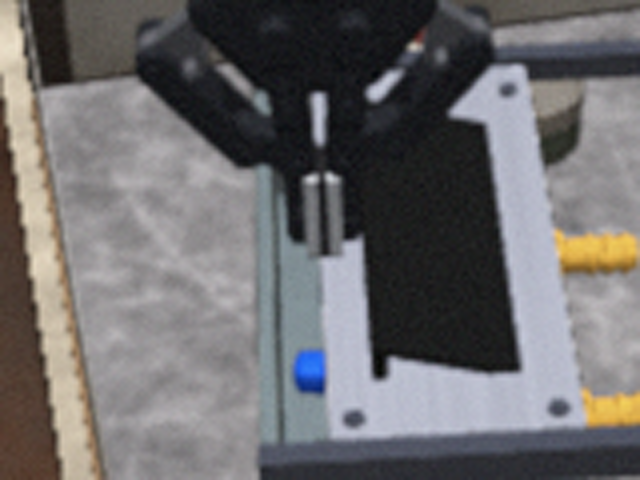

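>>> move_arm([
  [0,6,0,0],
  [0,12,0,0],
  [0,19,0,0],
  [0,26,0,0],
  [0,33,0,0],
  [0,40,0,0],
  [0,46,0,0],
  [0,48,0,0],
])

```text
time: 5.9
position: [512.3, 42.7, 68.3]
ee_rot: [0.76, 0.649, -0.0, 0.0]
force: [-1.9, 0.6, -0.3]
width: -0.4
finger_force: 0.8
```

>>> move_arm([
  [0,2,0,0],
  [0,4,0,0],
  [0,6,0,0],
  [0,8,0,0],
  [0,8,0,0],
])

```text
time: 6.52
position: [514.0, 42.5, 67.8]
ee_rot: [0.76, 0.65, -0.004, -0.004]
force: [-32.8, 2.9, 22.1]
width: 0.2
finger_force: 17.2
```

>>> move_arm([
  [0,-6,0,0],
  [0,-16,0,0],
  [0,-20,-20,0],
  [0,-20,-50,0],
  [0,-20,-80,0],
  [0,-40,-100,0],
  [0,-60,-110,0],
  [0,-60,-110,0],
])

```text
time: 7.52
position: [460.8, 50.9, 179.5]
ee_rot: [0.76, 0.649, 0.001, 0.001]
force: [1.3, -0.2, -0.2]
width: 0.4
finger_force: 0.0
```

```bash
python3 - <<'E'
from h import *
s=get_state();print(s['position'],s['force'])
np.save('s5.npy',np.r_[s['position'],s['ee_rot']])
cv2.imwrite('pics/w5.png',read_camera('wrist')[:,:,::-1])
E
```

```text
[460.7500329   50.94532392 179.45685638] [ 1.25221645 -0.18785419 -0.24857734]
```

View pics/w5.png

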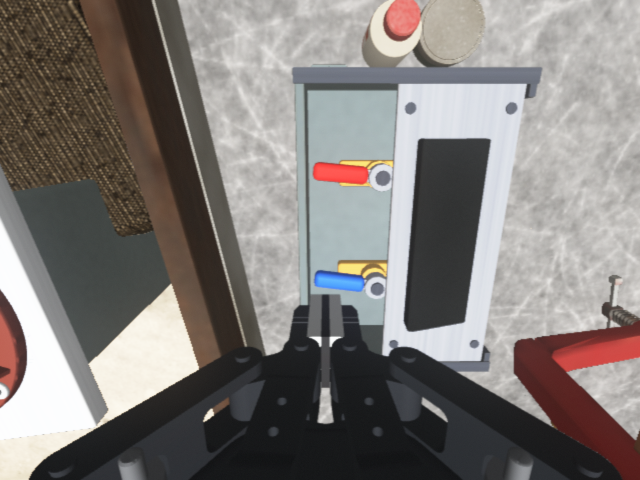

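```bash
python3 - <<'E'
from h import *
s=get_state();p=s['position'];M=R.from_quat(s['ee_rot']).as_matrix();a=cv2.imread('pics/w5.png')
def t(uv,z): return [((M.T@(q-p))[:2]).round(1).tolist() for q in ray('wrist',uv,z,s)]
h=cv2.cvtColor(a,cv2.COLOR_BGR2HSV)
for n,m in(('red',((h[...,0]<8)|(h[...,0]>172))),('blue',(abs(h[...,0].astype(int)-110)<12))):
    m=(m&(h[...,1]>150)&(h[...,2]>90)).astype(np.uint8);m[:120]=0;m[330:]=0;m[:,:300]=0;m[:,400:]=0
    c=max(cv2.findContours(m,0,1)[0],key=cv2.contourArea);b=cv2.boxPoints(cv2.minAreaRect(c));print(n,b.round().tolist(),t(b,50))
print('hubs',t([(382,178),(377,288)],50),'well front inner',t([(308,90),(308,280)],58),'cover front',t([(398,90),(385,350)],66),'left rail',t([(310,85)],58),'ramp z80',t([(418,139),(405,330)],80))
E
```

```text
red [[312.0, 179.0], [314.0, 162.0], [368.0, 167.0], [366.0, 184.0]] [[44.5, -9.8], [57.8, -8.4], [54.0, 33.3], [40.6, 32.6]]
blue [[314.0, 285.0], [316.0, 270.0], [364.0, 276.0], [362.0, 292.0]] [[-46.9, -9.6], [-32.6, -7.8], [-38.2, 33.7], [-52.7, 32.5]]
hubs [[45.2, 44.7], [-49.3, 45.3]] well front inner [[107.5, -12.0], [-38.2, -14.1]] cover front [[106.7, 49.9], [-101.0, 52.4]] left rail [[110.7, -10.5]] ramp z80 [[74.9, 62.7], [-72.3, 64.6]]
```

>>> move_arm([
  [3,1,0,-10],
  [6,2,0,-20],
  [9,3,0,-30],
  [12,4,0,-40],
  [15,5,0,-50],
  [17,6,0,-60],
  [18,7,0,-70],
  [18,7,0,-80],
])

```text
time: 8.57
position: [470.7, 67.5, 177.4]
ee_rot: [0.162, 0.987, -0.0, -0.0]
force: [0.3, 0.4, -0.5]
width: -0.1
finger_force: 0.0
```

>>> move_arm([
  [0,0,0,0],
  [0,0,30,0],
  [0,0,60,0],
  [0,0,90,0],
  [0,0,105,0],
  [0,0,105,0],
])

```text
time: 9.32
position: [469.7, 67.6, 72.5]
ee_rot: [0.166, 0.986, -0.0, -0.001]
force: [0.3, 0.1, -0.1]
width: 0.0
finger_force: 0.0
```

```bash
cat > w.py <<'E'
from h import *
A=np.array([45.5,44.7])
def F(q,r=38,g=0): # tool centre in F0 and yaw(deg)
    q=float(q);d=np.array([np.sin(q),-np.cos(q)]);n=np.array([np.cos(q),np.sin(q)])
    return A+r*d-n*(17+g), -80+80/90*np.degrees(q)
def rows(cmd,yaw0,qs):
    th=np.radians(yaw0);c,s=np.cos(th),np.sin(th)
    for q in qs:
        p,y=F(q);v=p-cmd;print([round(float(c*v[0]+s*v[1]),1),round(float(-s*v[0]+c*v[1]),1),0,round(float(y-yaw0),1)], p.round(1))
E
python3 - <<'E'
from w import *
s=get_state();f=np.load('s5.npy');M=R.from_quat(f[3:]).as_matrix();m=R.from_quat(s['ee_rot']).as_matrix()
print(s['position'],s['force'],'F0 pos',M.T@(s['position']-f[:3]));print((M.T@m).round(3)[:2,:2])
rows(np.array([18,7.]),-80,[.05,.15,.25,.35,.45,.55])
cv2.imwrite('pics/w6.png',read_camera('wrist')[:,:,::-1])
E
```

```text
[469.71877123  67.61506998  72.50928472] [ 0.33523933  0.08454478 -0.09393301] F0 pos [ 17.87056466   5.9241671  106.96564378]
[[ 0.176  0.984]
 [-0.984  0.176]]
[3.2, 12.0, 0, 2.5] [30.4  5.9]
[5.2, 15.7, 0, 7.6] [34.4  4.6]
[6.8, 19.5, 0, 12.7] [38.4  3.7]
[8.0, 23.5, 0, 17.8] [42.6  3.2]
[8.8, 27.6, 0, 22.9] [46.7  3.1]
[9.2, 31.7, 0, 28.0] [50.9  3.4]
```

View pics/w6.png

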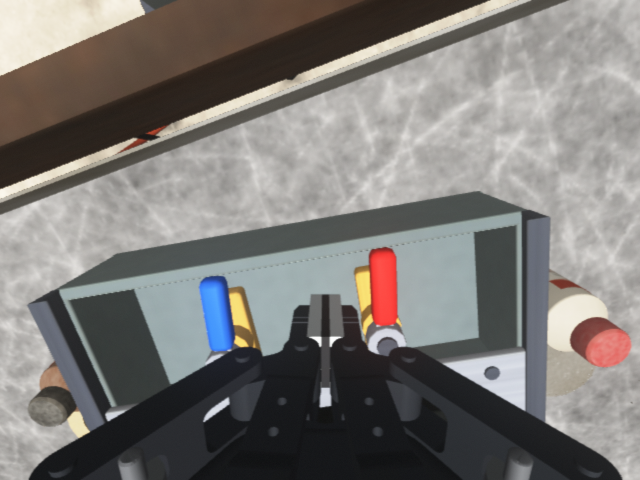

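>>> move_arm([
  [-2,0,10,0],
  [-2,0,22,0],
  [-2,0,35,0],
  [-2,0,35,0],
  [-1,4,35,0],
  [0,8,35,0],
  [0,12,35,2],
  [0,12,35,2],
])

```text
time: 10.38
position: [474.3, 79.2, 38.6]
ee_rot: [0.182, 0.983, -0.0, 0.0]
force: [-0.9, -0.4, 0.9]
width: 0.0
finger_force: 0.3
```

```bash
sed -i 's/r=38/r=35/' w.py; python3 - <<'E'
from w import *
rows(np.array([29.8,9.1]),-78,[.15,.25,.35,.45,.55,.65,.75,.85])
E
```

```text
[2.4, 3.7, 0, 5.6] [33.9  7.6]
[4.1, 7.2, 0, 10.7] [37.7  6.6]
[5.5, 10.8, 0, 15.8] [41.5  6. ]
[6.5, 14.6, 0, 20.9] [45.4  5.8]
[7.1, 18.4, 0, 26.0] [49.3  6. ]
[7.3, 22.3, 0, 31.1] [53.1  6.5]
[7.2, 26.2, 0, 36.2] [56.9  7.5]
[6.7, 30.0, 0, 41.3] [60.6  8.8]
```

>>> move_arm([
  [2,4,0,6],
  [4,7,0,11],
  [5.5,11,0,16],
  [6.5,14.5,0,21],
  [7,18.5,0,26],
  [7,22,0,31],
  [7,26,0,36],
  [7,30,0,41],
])

```text
time: 11.38
position: [478.6, 109.2, 38.6]
ee_rot: [0.516, 0.857, -0.0, 0.0]
force: [-0.4, -3.0, 1.0]
width: -0.4
finger_force: 1.0
```

```bash
python3 - <<'E'
from w import *
s=get_state();f=np.load('s5.npy');M=R.from_quat(f[3:]).as_matrix()
print('F0',M.T@(s['position']-f[:3]),s['force'],s['finger_force'])
th=np.radians(-78);c=np.array([29.8,9.1])+np.array([[np.cos(th),-np.sin(th)],[np.sin(th),np.cos(th)]])@[7,30];print(c)
rows(c,-37,[.95,1.05,1.15,1.25,1.35,1.4,1.45,1.5,1.55,1.6])
E
```

```text
F0 [ 60.37914877   8.11510386 140.87893613] [-0.35371353 -2.98040056  0.95432714] 1.049884781241417
[60.59980986  8.49031752]
[1.6, 3.7, 0, 5.4] [64.1 10.5]
[3.0, 7.3, 0, 10.5] [67.4 12.5]
[4.1, 11.1, 0, 15.6] [70.5 14.9]
[4.7, 14.9, 0, 20.7] [73.4 17.5]
[5.0, 18.8, 0, 25.8] [75.9 20.4]
[5.0, 20.7, 0, 28.3] [77.1 22. ]
[5.0, 22.7, 0, 30.8] [78.2 23.6]
[4.8, 24.6, 0, 33.4] [79.2 25.3]
[4.5, 26.5, 0, 35.9] [80.1 27. ]
[4.1, 28.4, 0, 38.5] [81.  28.7]
```

Pushing with about 3 N. I'll carry on to just before the stop.

>>> move_arm([
  [1.5,3.5,0,5],
  [3,7,0,10],
  [4,11,0,15],
  [4.7,15,0,20],
  [5,18.5,0,25],
  [5,20.5,0,28],
  [5,22,0,31],
  [5,22,0,31],
])

```text
time: 12.38
position: [495.5, 124.2, 38.5]
ee_rot: [0.725, 0.689, -0.0, -0.0]
force: [-2.0, -0.9, 1.2]
width: -0.1
finger_force: 0.8
```

```bash
python3 - <<'E'
from w import *
s=get_state();f=np.load('s5.npy');M=R.from_quat(f[3:]).as_matrix()
print('F0',M.T@(s['position']-f[:3]),M.T@s['force'],s['finger_force'])
cv2.imwrite('pics/sc7.png',read_camera('scene')[:,:,::-1][200:350,230:410]);cv2.imwrite('pics/si7.png',read_camera('side')[:,:,::-1])
E
```

```text
F0 [ 77.81962521  22.3907823  141.06959281] [-1.16237984 -1.79275171 -1.21341233] 0.8326414092880441
```

>>> move_arm([
  [0,1,0,1],
  [0,2,0,2],
  [0,3,0,3],
  [0,3,0,3],
])

```text
time: 12.98
position: [497.9, 124.5, 38.2]
ee_rot: [0.743, 0.669, -0.0, -0.001]
force: [-5.6, 3.5, 3.2]
width: 0.1
finger_force: 2.9
```

>>> move_arm([
  [0,0.7,0,0],
  [0,1.4,0,0],
  [0,1.4,0,0],
])

```text
time: 13.35
position: [498.3, 124.5, 38.1]
ee_rot: [0.743, 0.669, -0.001, -0.001]
force: [-10.4, 3.8, 8.2]
width: -0.1
finger_force: 5.7
```

>>> move_arm([
  [0,-4,0,0],
  [0,-10,0,0],
  [0,-10,-20,0],
  [0,-10,-50,0],
  [0,-15,-90,0],
  [0,-30,-130,0],
  [-20,-50,-140,0],
  [-40,-60,-140,0],
])

```text
time: 14.35
position: [436.1, 90.0, 179.8]
ee_rot: [0.743, 0.669, 0.001, 0.001]
force: [-0.3, 0.5, 0.2]
width: -0.1
finger_force: 0.0
```

```bash
python3 - <<'E'
from w import *
s=get_state();print(s['position'],s['force'])
M=R.from_quat(s['ee_rot']).as_matrix()
a=read_camera('wrist')[:,:,::-1];cv2.imwrite('pics/w8.png',a)
h=cv2.cvtColor(a,cv2.COLOR_BGR2HSV)
m=(((h[...,0]<8)|(h[...,0]>172))&(h[...,1]>150)&(h[...,2]>90)).astype(np.uint8)
for c in cv2.findContours(m,0,1)[0]:
    if cv2.contourArea(c)>150: 
        b=cv2.boxPoints(cv2.minAreaRect(c));g=ray('wrist',b,50,s)[:,:2];e=[g[1]-g[0],g[2]-g[1]];e=max(e,key=np.linalg.norm);print(b.round().tolist(),g.round().tolist(),'angle box',np.degrees(np.arctan2(e[1],e[0]))%180+9)
E
```

```text
[436.08403769  89.97856701 179.78166903] [-0.27824153  0.46472808  0.19999508]
[[573.0, 399.0], [638.0, 388.0], [643.0, 414.0], [577.0, 425.0]] [[661.0, -104.0], [723.0, -97.0], [733.0, -131.0], [670.0, -138.0]] angle box 15.252078680429587
[[409.0, 209.0], [416.0, 155.0], [434.0, 158.0], [426.0, 212.0]] [[506.0, 103.0], [513.0, 145.0], [526.0, 142.0], [520.0, 99.0]] angle box 89.35597025585055
```

View pics/w8.png

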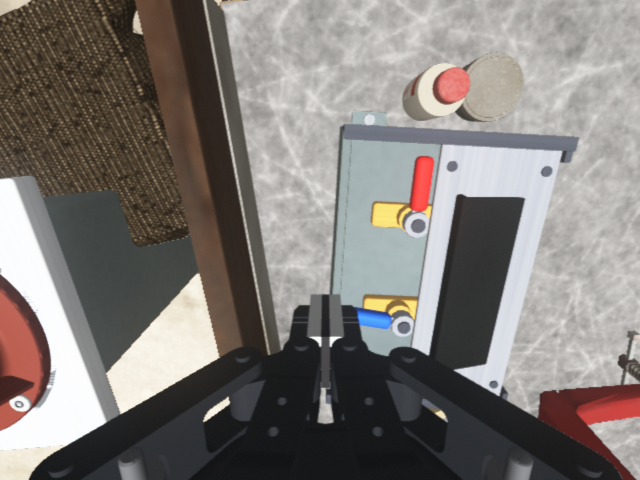

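```bash
python3 -c "
from cell import *
print(finish_job())"
```

```text
the job is handed in; nothing more can be done
None
```

The job is handed in with the red handle shut crosswise at about 89°, the cover fully back, the blue handle left open, and the hand clear. Two pushes were not as gentle as planned: about 33 N against the cover's back stop, and about 5 N down on the cover during the first approach.

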